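Put the feed jar away in the covered caddy

TASK

Put the loose feed jar away in the covered caddy. Lift the caddy's lid off by its knob and set it aside on the bench, flat, knob up and lowered rather than dropped; then find which of the three bays is empty (the other two hold jars like it) and lower the jar upright into that bay, right down to the floor before you let go. Do not knock the tape measure, the small pot or the spray bottle about.

Things in the scene. Friction and masses are not known exactly. Their poses are not given: they have to be found in the camera images.
- caddy: Green caddy fixed to the bench, 87 x 243 mm over its flange (flange top, which carries the lid, at z = 44 mm). Origin: centre of its underside, on the bench; z up, y along its row of three square bays, x across. Bays 69 x 69 mm inside, centred at x = 0, y = -73, 0, +73 mm; floor top at z = 5 mm; outer walls and dividers 4 mm thick, tops at z = 55 mm.
- bays (a point): Centre of the middle bay's floor, in the caddy (5 mm above its origin, axes as the caddy's). Two of the three bays, different ones each time, hold a jar like the loose one, tops at 94 mm above this point; the third is empty, with a thin grey felt disc on its floor. The lid hides which.
- lid: Loose white deep lid, a box open below: 88 x 234 mm outside, 82 x 228 mm inside (2.5 mm play round the caddy's walls), 62 mm tall, 0.2 to 0.42 kg. Origin: centre of its lower rim; y along its length, z up. Starts on the caddy's flange, axes as the caddy's; must rise 60 mm to clear the jars inside. Standing on the bench its origin is at z = 0.
- knob (a point): Centre of the black round knob on the lid, 83 mm above the lid's lower rim on its centre line. The knob is 32 mm across; its grip part runs from 11 mm below to 11 mm above this point, its top 15 mm above; the lid's top face is 21 mm below.
- jar: The loose feed jar: amber plastic with a black screw cap, upright, round, 64 mm across and 94 mm tall, 0.2 to 0.35 kg. Origin: centre of its base, z up. Stands on the bench to the right of the caddy.
- tape_measure: Bystander: yellow pocket tape measure lying flat, 68 x 76 x 31 mm. Origin: centre of its underside.
- small_pot_4: Bystander: square terracotta pot, 65 mm wide and high, very light. Origin: centre of its underside.
- spray_bottle: Bystander: spray bottle with a red trigger, 70 x 105 x 208 mm tall. Origin: under its centre; z up.
Not all that is in view belongs to the job. Leave any blue, green or red look-alike of the jar alone.

How it is judged:
On the way, in this order (a step that is already met when the one before it is completed fails the run):
1. the lid is lifted clear of the caddy and its jars in the gripper (z of lid in the frame of caddy above 0.1 m and contact force between the fingers and lid above 0.5 N), for 0.1 s.
2. the lid stands flat on the bench, knob up, while still held (height (world z) of lid below 0.006 m and angle between lid's own z axis and vertical below 0.06 rad and contact force between the fingers and lid above 0.5 N), for 0.1 s.
3. the jar stands on the floor of a bay while still held (z of jar in the frame of caddy between 0.001 and 0.009 m and x of jar in the frame of caddy between -0.007 and 0.007 m and y of jar in the frame of caddy between -0.085 and 0.085 m and angle between jar's own z axis and vertical below 0.08 rad and contact force between the fingers and jar above 0.5 N), for 0.1 s.
At the end, for the whole second after the job is handed in: Lid released on the bench, knob up: rim within 6 mm of the bench, tilt under 0.06 rad. Jar released in a bay of the caddy: base 1 to 9 mm above the caddy's underside, within 7 mm of the row's centre line and 85 mm of the caddy's middle, tilt under 0.08 rad. Both at rest (height (world z) of lid below 0.006 m and angle between lid's own z axis and vertical below 0.06 rad and z of jar in the frame of caddy between 0.001 and 0.009 m and x of jar in the frame of caddy between -0.007 and 0.007 m and y of jar in the frame of caddy between -0.085 and 0.085 m and angle between jar's own z axis and vertical below 0.08 rad and contact force between the fingers and lid below 0.1 N and contact force between the fingers and jar below 0.1 N and linear speed of each of lid, jar below 0.02 m/s); the robot touches nothing.
It fails at once if the tape measure pushed more than 40 mm from its place (distance of tape_measure from where it was at the start of the episode above 0.04 m).
It fails at once if the small pot pushed more than 40 mm from its place (distance of small_pot_4 from where it was at the start of the episode above 0.04 m).
It fails at once if the spray bottle pushed more than 40 mm from its place (distance of spray_bottle from where it was at the start of the episode above 0.04 m).
It also fails if it takes over 67 s, if anything falls off the work surface, if the arm or the gripper's body presses on something with over 40 N, if the wrist force passes 120 N, or if a joint passes its speed limit or range.

ROBOT

A 6-joint arm with a two-finger parallel gripper is mounted at the origin on the work surface; the furniture and walls round the work are solid. World frame = base frame: x ahead of the robot, y to its left, z up, the work surface at z = 0. Lengths are in m, angles in rad, forces in N, time in s.
With the tool pointing down it reaches from about 0.275 to 0.825 m from the base axis. Payload 4.9 kg.
Tool frame: the origin (TCP) lies midway between the tips of the shut fingers; the grasp point (between the pads) lies 19 mm behind it (grip_point_offset is the distance from the TCP to the grasp point, in m); z points along the fingers, y is the line along which they close (so a half turn about z gives the same grasp; the last joint's range is limited). The gripper opens to 85 mm and grips with 20 to 120 N. Pads are 22 mm wide; open, the fingers measure 114 mm over their backs; the gripper's body (76 mm by 85 mm) begins 54 mm behind the grasp point. The pads swing forward as they close: fully open they stand 13 mm farther back than shut.
Start: joints at [1.107, 0.326, -0.193, 1.052, 0, 1.437], TCP at [0.178, 0.52, 0.231] pointing down, gripper open.
Joint ranges: [-2.65, 2.65], [-0.97, 1.79], [-1.3, 1.35], [-1.93, 2.1], [-1.47, 1.37], [-3.14, 3.14]. Speed limits (rad/s): [2.57, 2.57, 3.14, 3.14, 3.14, 3.14].

INTERFACE

Orientations are given as a rotation vector (axis times angle).
In Python, from cell import * gives the robot as it stands. Calls block until the motion is done:
- movep(position, orientation): joint-space move of the TCP to a pose.
- move_l(position, velocity=0.15, rot=None, until_force=None): straight line of the TCP; rot=None keeps the orientation; velocity is the mean speed in m/s. With until_force (N) it stops when the force on the tool has changed by that much, and returns True; else False.
- set_joints(angles): joint-space move.
- let_go() and grab(newtons=None): open the fingers fully, or close them until they stop; newtons is the grip in N (None keeps the last).
- sleep(seconds).
- ik(position, orientation): joint angles nearest the present ones, or None.
- get_state(): the state.
- grab_frame(name): name is "scene" or "side" or "wrist"; returns a dict with "img" (384x512x3 uint8, red, green, blue), "fx", "fy", "cx", "cy" (pixels), "cam_to_world" (4x4, takes a point from camera to world coordinates); the wrist camera has in their place "T_tool_cam" (4x4, takes a point from camera to tool coordinates, whose origin is the TCP and whose axes are the flange's). Camera axes: x right, y down, z forward; pixel columns grow to the right and rows downward; lengths in m; the calibration is good to about 2 mm. A picture is of the moment at which its call begins: read the wrist's pose just before it. There is no depth.
A pose or a line that the arm cannot do raises MotionError and nothing moves.
- sign_off(): hands the job in; it is judged then, once.
Trained networks look in the newest picture that a camera, given by its name, has taken for a name from the list of things; names that differ only in an ending like _2 or _b are one class to them, and where a whole thing is asked for, a point or a joint stands for the part that bears it (a point fixed in the world has none). Each returns a list of dicts, best first, with "score" (0 to 1); they miss things now and then, are a little off and sometimes report something else, mostly with a low value. They report only what shows in the picture. A call takes as long as a camera call. They do not tell look-alikes from the thing itself.
- spot_in(camera, name): "centre" ([column, row] in pixels, amid what is visible of it).
- silhouettes(camera, name): "mask" (384x512 bool, what is visible of it) and "centre" ([column, row] in pixels, amid what is visible of it).
- tip_of(camera, name): "centre" ([column, row] in pixels: a listed point, or the origin of a listed thing).
The state is a dict: "clock": time; "q": joint angles; "joint_velocities": joint speeds; "tau": joint torques, N m; "position": TCP position; "eef_rot": TCP orientation; "contact_force": force on the tool from outside, world axes, zero at the start; "wrist_torque": the same for the moment, N m; "finger_gap": opening from 0.0 (shut) to 1.0 (fully open); "grasp_force": force on a finger pad.
Only numpy, scipy, OpenCV 4.12 (cv2) and the standard library are available. Lean on these libraries where they do the work, as an engineer would, in place of code of your own. Each camera call takes 0.05 s, during which the arm holds its last target. There are 200 camera calls.

## Working session

There is one attempt and no reset: what is moved stays moved. The work goes in short steps, each a Python script; the robot and the scene stay as the last script left them, time stands still between calls to the robot, and variables do not carry over. Pictures are saved under pics/ and viewed, at most 13 in all, crops included, and the job is handed in when it is done.

```bash
mkdir -p pics; cat > h.py <<'E'
from cell import *
import numpy as np, cv2
from scipy.spatial.transform import Rotation as R
def frame(n):
    s=get_state(); f=grab_frame(n); f=dict(f)
    if n=="wrist":
        T=np.eye(4);T[:3,:3]=R.from_rotvec(s["eef_rot"]).as_matrix();T[:3,3]=s["position"]
        f["cam_to_world"]=T@np.array(f["T_tool_cam"])
    return f
def save(f,p): cv2.imwrite("pics/"+p,f["img"][:,:,::-1])
def ray(f,uv):
    T=np.array(f["cam_to_world"]);d=T[:3,:3]@np.array([(uv[0]-f["cx"])/f["fx"],(uv[1]-f["cy"])/f["fy"],1.])
    return T[:3,3],d
def at_z(f,uv,z):
    o,d=ray(f,uv);return o+d*(z-o[2])/d[2]
def proj(f,p):
    T=np.linalg.inv(np.array(f["cam_to_world"]));c=T[:3,:3]@np.array(p)+T[:3,3]
    return np.array([f["fx"]*c[0]/c[2]+f["cx"],f["fy"]*c[1]/c[2]+f["cy"]])
def down(yaw): # tool z down; closing line y at world angle yaw
    y=np.array([np.cos(yaw),np.sin(yaw),0]);z=np.array([0,0,-1.]);return R.from_matrix(np.c_[np.cross(y,z),y,z]).as_rotvec()
E
python3 - <<'E'
from h import *
np.set_printoptions(precision=3,suppress=True)
print(get_state())
ims=[]
Z=dict(jar=0,lid=.044,caddy=0,knob=.127,tape_measure=0,small_pot_4=0,spray_bottle=0)
for n in("scene","side"):
    f=frame(n);ims.append(f["img"]);print(n,np.array(f["cam_to_world"])[:3,3])
    for k,z in Z.items():
        for r in tip_of(n,k)[:4]: print(n,k,round(r["score"],2),np.round(r["centre"]),at_z(f,r["centre"],z))
save(dict(img=ims[0]),"a.png");save(dict(img=ims[1]),"b.png")
E
```

```text
{'clock': 0.0, 'q': array([ 1.107,  0.327, -0.194,  1.052,  0.   ,  1.437]), 'joint_velocities': array([ 0.001, -0.001,  0.   ,  0.001,  0.002,  0.002]), 'tau': array([  0.   , -44.34 ,  26.244,   0.016,  -0.   ,  -0.   ]), 'position': array([0.178, 0.52 , 0.231]), 'eef_rot': array([-0.516, -3.098,  0.003]), 'contact_force': array([-0.384, -0.057, -0.168]), 'wrist_torque': array([-0.02 ,  0.013,  0.024]), 'grasp_force': 0.0, 'finger_gap': 0.9988637828372999}
scene [0.144 0.316 0.719]
scene jar 0.97 [303. 208.] [ 0.556 -0.234  0.   ]
scene jar 0.88 [352. 206.] [ 0.475 -0.346  0.   ]
scene jar 0.81 [322. 191.] [ 0.568 -0.328  0.   ]
scene jar 0.56 [308. 246.] [ 0.459 -0.151  0.   ]
scene lid 0.77 [212. 224.] [0.64  0.009 0.044]
scene caddy 0.74 [211. 236.] [0.64  0.013 0.   ]
scene knob 0.96 [209. 201.] [0.637 0.01  0.127]
scene tape_measure 0.89 [262. 189.] [ 0.683 -0.199  0.   ]
scene small_pot_4 0.75 [288. 165.] [ 0.711 -0.333  0.   ]
scene small_pot_4 0.19 [208. 201.] [ 0.747 -0.053  0.   ]
scene spray_bottle 0.9 [208. 191.] [ 0.778 -0.075  0.   ]
side [0.455 0.616 0.689]
side jar 0.92 [324. 214.] [ 0.463 -0.157  0.   ]
side jar 0.9 [324. 175.] [ 0.48  -0.327  0.   ]
side jar 0.77 [290. 185.] [ 0.567 -0.257  0.   ]
side jar 0.55 [296. 168.] [ 0.564 -0.34   0.   ]
side lid 0.94 [236. 239.] [0.647 0.019 0.044]
side caddy 0.89 [239. 247.] [0.646 0.004 0.   ]
side knob 0.73 [241. 194.] [ 0.649 -0.04   0.127]
side knob 0.71 [240. 209.] [0.638 0.008 0.127]
side tape_measure 0.66 [243. 192.] [ 0.689 -0.2    0.   ]
side tape_measure 0.39 [292. 185.] [ 0.563 -0.26   0.   ]
side small_pot_4 0.74 [250. 168.] [ 0.698 -0.313  0.   ]
side spray_bottle 0.67 [195. 218.] [ 0.783 -0.071  0.   ]
side spray_bottle 0.56 [252. 166.] [ 0.696 -0.325  0.   ]
```

View pics/a.png

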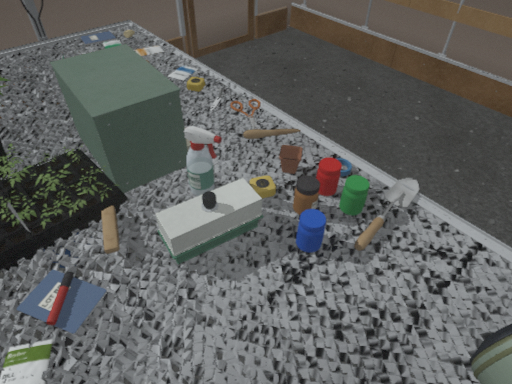

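View pics/b.png

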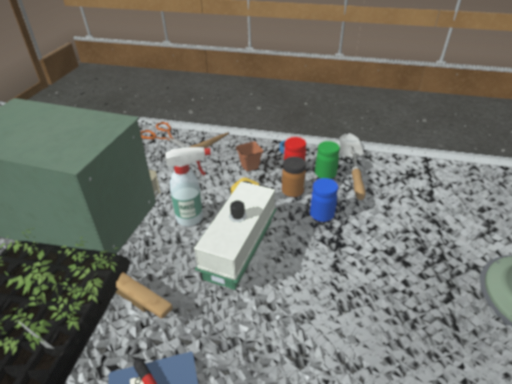

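Jar candidates in scene: amber with black cap (306,195), red (328,177), green (354,195) and blue (311,232). The amber one is the feed jar. The lid with its black knob is at (209,201), the tape at (262,188), the pot at (290,158) and the spray bottle at (200,165). Next I'll look from the wrist camera.

```bash
python3 - <<'E'
from h import *
np.set_printoptions(precision=3,suppress=True)
f=grab_frame("wrist");print(f["T_tool_cam"],f["fx"])
a=[]
for i,(p,y) in enumerate([((.52,-.02,.38),0),((.47,-.2,.38),0.)]):
    for yy in (y,np.pi/2):
        if ik(p,down(yy)) is not None: break
    movep(p,down(yy)); print(yy,get_state()["q"])
    f=frame("wrist");a.append(f["img"])
    Z=dict(jar=0,lid=.044,knob=.127,caddy=0,tape_measure=0,small_pot_4=0,spray_bottle=0)
    for k,z in Z.items():
        for r in tip_of("wrist",k)[:4]:
            print(k,round(r["score"],2),np.round(r["centre"]),at_z(f,r["centre"],z))
    for r in silhouettes("wrist","lid")[:1]: np.save("lidmask%d.npy"%i,r["mask"]);print("lid mask",r["score"],r["mask"].sum())
    import pickle;pickle.dump(f,open("w%d.pkl"%i,"wb"))
save(dict(img=cv2.resize(np.hstack(a),(800,300))),"w.png")
E
```

```text
[[-0.001 -0.961 -0.275  0.068]
 [ 1.    -0.001 -0.     0.001]
 [-0.    -0.275  0.961 -0.144]
 [ 0.     0.     0.     1.   ]] 280.4152890386164
0 [-0.179  0.218  0.036  1.39   0.     1.39 ]
jar 0.94 [279. 258.] [ 0.562 -0.24   0.   ]
jar 0.94 [285. 302.] [ 0.578 -0.346  0.   ]
jar 0.84 [231. 221.] [ 0.464 -0.157  0.   ]
jar 0.81 [240. 298.] [ 0.479 -0.338  0.   ]
lid 0.88 [334. 137.] [0.646 0.011 0.044]
knob 0.84 [347. 145.] [0.644 0.007 0.127]
tape_measure 0.75 [344. 237.] [ 0.693 -0.193  0.   ]
small_pot_4 0.88 [344. 294.] [ 0.704 -0.327  0.   ]
small_pot_4 0.37 [341. 241.] [ 0.688 -0.202  0.   ]
spray_bottle 0.92 [396. 180.] [ 0.782 -0.074  0.   ]
lid mask 0.74 10942
0.0 [-0.546  0.198  0.012  1.385  0.001  1.025]
jar 0.79 [313. 224.] [ 0.578 -0.343  0.   ]
jar 0.75 [257. 126.] [ 0.467 -0.152  0.   ]
jar 0.57 [303. 168.] [ 0.554 -0.231  0.   ]
jar 0.57 [262. 222.] [ 0.476 -0.339  0.   ]
lid 0.65 [372.  17.] [0.641 0.01  0.044]
tape_measure 0.89 [379. 152.] [ 0.694 -0.199  0.   ]
small_pot_4 0.95 [376. 215.] [ 0.703 -0.325  0.   ]
spray_bottle 0.62 [438.  81.] [ 0.784 -0.076  0.   ]
lid mask 0.97 7672
```

View pics/w.png

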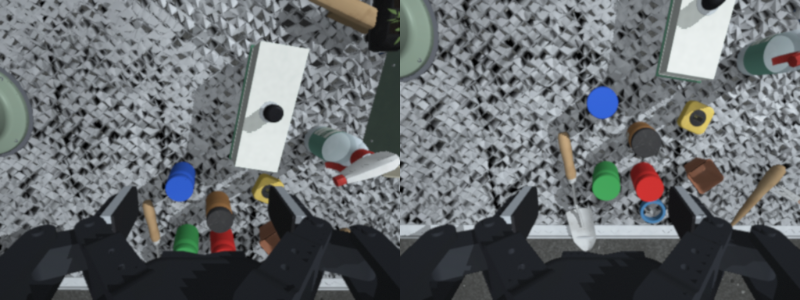

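The right-hand picture confirms the amber jar with the black cap at about (645,140), separate from red (648,180), green (605,180) and blue (602,102). Bench space on the robot side of the caddy is free. Next I fit the lid's pose and refine the knob and the jar.

```bash
cat >> h.py <<'E'
from scipy.optimize import minimize
def box(x,y,yaw,z0,z1,hx=.044,hy=.117):
    c,s=np.cos(yaw),np.sin(yaw)
    return [(x+c*a-s*b,y+s*a+c*b,z) for a in(-hx,hx) for b in(-hy,hy) for z in(z0,z1)]
def cyl(x,y,z0,z1,r=.032):
    t=np.linspace(0,6.28,40); return [(x+r*np.cos(a),y+r*np.sin(a),z) for a in t for z in(z0,z1)]
def hullmask(f,pts):
    p=np.array([proj(f,q) for q in pts]);m=np.zeros((384,512),np.uint8)
    h=cv2.convexHull((p*16).astype(np.int32).reshape(-1,1,2));cv2.fillPoly(m,[h],1,shift=4);return m>0
def fit(obs,shape,x0,step):
    def c(v):
        t=0
        for f,m in obs:
            h=hullmask(f,shape(v));t+=1-(h&m).sum()/(h|m).sum()
        return t/len(obs)
    s=np.vstack([x0]+[np.array(x0)+np.eye(len(x0))[i]*step[i] for i in range(len(x0))])
    r=minimize(c,x0,method="Nelder-Mead",options=dict(initial_simplex=s,xatol=1e-4,fatol=1e-4));return r.x,r.fun
E
python3 - <<'E'
from h import *
import pickle
np.set_printoptions(precision=4,suppress=True)
f0=pickle.load(open("w0.pkl","rb"));m0=np.load("lidmask0.npy")
lid=lambda v:box(*v,.044,.106)
obs=[(f0,m0)];print(fit(obs,lid,[.642,.01,-.18],[.01,.01,.1]))
fr=[]
for n in("scene","side"):
    f=frame(n);m=silhouettes(n,"lid")
    if m: obs.append((f,m[0]["mask"]));print(n,fit(obs[-1:],lid,[.642,.01,-.18],[.01,.01,.1]))
print("all",fit(obs,lid,[.642,.01,-.18],[.01,.01,.1]))
# knob from above
movep((.60,.01,.36),down(np.pi/2-.18) if ik((.60,.01,.36),down(np.pi/2-.18)) is not None else down(-np.pi/2-.18))
print(get_state()["q"],get_state()["eef_rot"])
f=frame("wrist")
for r in tip_of("wrist","knob")[:2]: print("knob",r["score"],r["centre"],at_z(f,r["centre"],.127))
for r in silhouettes("wrist","knob")[:1]: print("knobpart",r["mask"].sum(),r["centre"])
m=silhouettes("wrist","lid")
if m: print(fit([(f,m[0]["mask"])],lid,[.642,.01,-.18],[.01,.01,.1]))
save(f,"k.png")
E
```

```text
(array([ 0.6457,  0.0082, -0.1509]), np.float64(0.011698558084701216))
scene (array([ 0.643 ,  0.0057, -0.1446]), np.float64(0.030126963632451043))
side (array([ 0.6446,  0.0068, -0.1386]), np.float64(0.025684931506849362))
all (array([ 0.6445,  0.0073, -0.1407]), np.float64(0.03383106750725429))
[-0.107   0.3812  0.2119  1.4017 -0.0006  0.0746] [-0.2849 -3.1284  0.0009]
knob 0.64 [262.7, 198.8] [0.6482 0.005  0.127 ]
knobpart 10220 [263.9, 188.7]
(array([ 0.6455,  0.007 , -0.1541]), np.float64(0.03367596671561435))
```

View pics/k.png

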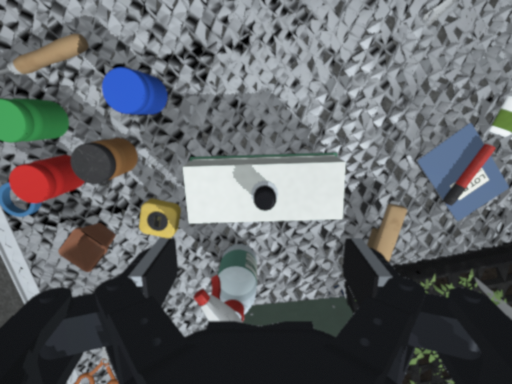

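The wrist view shows the knob at (264,197) on the lid. The fits agree on about (0.645, 0.007), yaw −0.15. Grasping the knob now.

```bash
python3 - <<'E'
from h import *
np.set_printoptions(precision=4,suppress=True)
o=down(np.pi/2-.148)
print(ik((.42,.06,.07),o), ik((.42,.06,.25),o))
movep((.6455,.0065,.18),o)
let_go()
print(move_l((.6455,.0065,.112),.08,until_force=8)); print(get_state()["position"])
grab(50); s=get_state();print(s["finger_gap"],s["grasp_force"],s["contact_force"],s["clock"])
move_l((.6455,.0065,.150),.06); move_l((.6455,.0065,.235),.12)
s=get_state();print(s["finger_gap"],s["grasp_force"],s["contact_force"],s["clock"])
f=frame("wrist");save(f,"l.png")
E
```

```text
[-0.0325  0.2964 -0.7239  0.5506  0.      0.1155] [-0.0325  0.0779 -0.4589  1.034   0.      0.1155]
False
[0.646  0.0065 0.1126]
0.35243874659781044 50.00396588235162 [-0.6263  0.9698  4.0969] 8.775
0.3521030855553009 49.598058177216444 [-0.7807  0.2356 -4.1386] 10.4167
```

View pics/l.png

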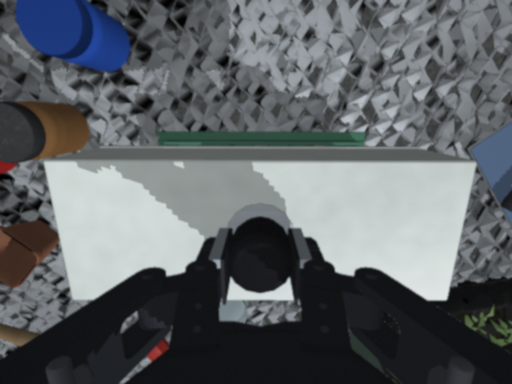

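The lid hangs level from the knob at (262,250), and the caddy is free below it. Carrying it to the robot side and lowering it.

```bash
python3 - <<'E'
from h import *
np.set_printoptions(precision=4,suppress=True)
move_l((.42,.06,.235),.15)
move_l((.42,.06,.085),.12)
print(move_l((.42,.06,.064),.02,until_force=5)); s=get_state();print(s["position"],s["contact_force"],s["grasp_force"])
sleep(.3); 
f=frame("side"); m=silhouettes("side","lid")
if m: print(fit([(f,m[0]["mask"])],lambda v:box(v[0],v[1],v[2],v[3],v[3]+.062),[.42,.06,-.15,0.002],[.01,.01,.05,.01]))
let_go(); sleep(.2)
move_l((.42,.06,.2),.15)
# look into caddy from above
o=get_state()["eef_rot"]
movep((.57,.01,.42),o); f=frame("wrist"); save(f,"c.png")
import pickle;pickle.dump(f,open("c.pkl","wb"))
for k,z in(("caddy",0),("bays",.005),("jar",0)):
    for r in tip_of("wrist",k)[:5]: print(k,round(r["score"],2),np.round(r["centre"]),at_z(f,r["centre"],z))
m=silhouettes("wrist","lid")
if m: print("lid",fit([(f,m[0]["mask"])],lambda v:box(*v,0,.062),[.42,.06,-.15],[.01,.01,.05]))
print(get_state()["clock"])
E
```

```text
True
[0.4198 0.06   0.0685] [-0.3592 -1.1382  4.96  ] 50.27201557473745
(array([ 0.4195,  0.0652, -0.148 ,  0.0023]), np.float64(0.21419975932611313))
bays 0.56 [266. 184.] [0.6413 0.0121 0.005 ]
bays 0.49 [116. 232.] [ 0.697  -0.3207  0.005 ]
jar 0.86 [ 93. 179.] [ 0.5779 -0.3374  0.    ]
jar 0.76 [ 79. 133.] [ 0.4853 -0.3366  0.    ]
jar 0.66 [166. 111.] [ 0.4703 -0.1572  0.    ]
jar 0.56 [135. 160.] [ 0.5542 -0.2416  0.    ]
lid (array([ 0.4195,  0.0604, -0.1447]), np.float64(0.03080173468253089))
17.8583
```

View pics/c.png

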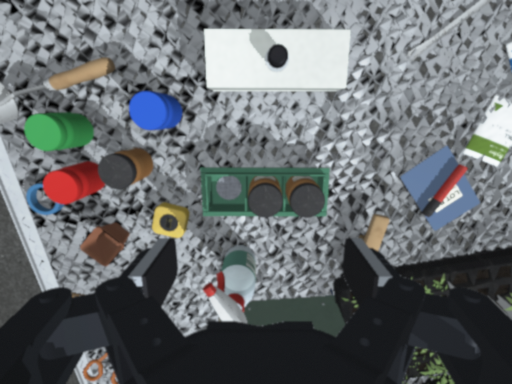

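The empty bay, with the felt disc at (229,187), is the one at y = −73 mm on the jar's side. The lid stands flat at (278,58). Next I measure the caddy and jar from closer.

```bash
cat >> h.py <<'E'
def green(f,near):
    hsv=cv2.cvtColor(f["img"],cv2.COLOR_RGB2HSV)
    m=cv2.inRange(hsv,(65,90,25),(95,255,220))
    m&=cv2.dilate(hullmask(f,near).astype(np.uint8),np.ones((15,15)))*255
    m=cv2.morphologyEx(m,cv2.MORPH_OPEN,np.ones((3,3)))
    p=cv2.convexHull(cv2.findNonZero(m));o=np.zeros_like(m);cv2.fillPoly(o,[p],1);return o>0
cad=lambda v:box(*v,0,.044,.0435,.1215)+box(*v,.044,.055,.0385,.1115)
E
python3 - <<'E'
from h import *
np.set_printoptions(precision=4,suppress=True)
jar=lambda v:cyl(*v,0,.094)
o=get_state()["eef_rot"]; obs=[];jo=[]
v0=[.6455,.007,-.148]
for p in((.585,.0,.32),(.60,-.06,.30)):
    movep(p,o);f=frame("wrist")
    m=green(f,cad(v0));obs.append((f,m));print("cad",fit(obs[-1:],cad,v0,[.005,.005,.03]))
    for r in tip_of("wrist","bays")[:1]: print("bays",r["score"],at_z(f,r["centre"],.005))
v,e=fit(obs,cad,v0,[.005,.005,.03]);print("both",v,e)
im=obs[1][0]["img"].copy();
for q in cad(v): cv2.circle(im,tuple(int(x) for x in proj(obs[1][0],q)),2,(255,0,255),-1)
c,s=np.cos(v[2]),np.sin(v[2])
b=np.array([v[0]+.073*s,v[1]-.073*c]);print("bay",b);cv2.circle(im,tuple(int(x) for x in proj(obs[1][0],[*b,.005])),2,(255,255,0),-1)
o=down(-.148)
for p in((.49,-.22,.32),(.46,-.25,.28)):
    movep(p,o);f=frame("wrist");print(get_state()["q"])
    c=[r for r in silhouettes("wrist","jar")]
    for r in c:
        x=at_z(f,r["centre"],.06)
        if np.hypot(x[0]-.557,x[1]+.24)<.04: jo.append((f,r["mask"]));print("jar",r["score"],fit(jo[-1:],jar,[.557,-.24],[.01,.01]));break
if jo:
    print("both",fit(jo,jar,[.557,-.24],[.01,.01]))
save(dict(img=np.vstack([im[60:330],jo[-1][0]["img"][60:330]]) if jo else im),"d.png")
print(get_state()["clock"])
E
```

```text
cad (array([ 0.6507,  0.0075, -0.1613]), np.float64(0.02327360139860135))
bays 0.82 [0.6414 0.0099 0.005 ]
cad (array([ 0.6492,  0.0086, -0.1515]), np.float64(0.07493690545525145))
both [ 0.6497  0.0075 -0.1485] 0.056115619540669404
bay [ 0.6389 -0.0647]
[-0.5579  0.2596 -0.0573  1.2535  0.0002  1.1587]
jar 0.59 (array([ 0.5595, -0.237 ]), np.float64(0.11192325262677016))
[-0.6383  0.2491 -0.1725  1.1493  0.0005  1.08  ]
jar 0.84 (array([ 0.5553, -0.2369]), np.float64(0.10780669144981414))
both (array([ 0.5572, -0.235 ]), np.float64(0.10674603285525408))
20.5917
```

View pics/d.png

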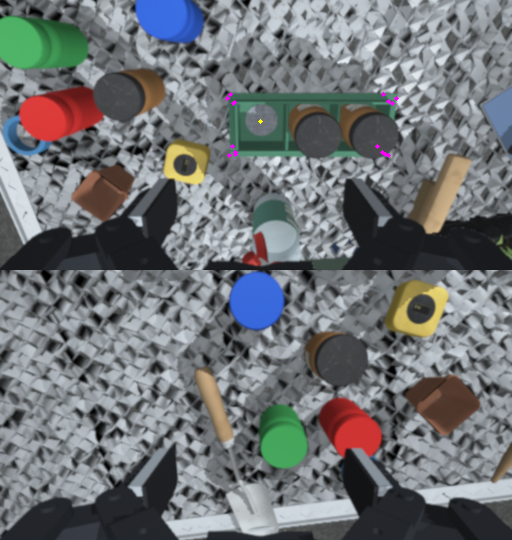

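The felt disc is at (261,121) in the upper crop, and the bay estimate projects onto it. The amber jar is at (337,357) below, clear of its neighbours. I'll refine the bay from the felt disc and wall tops seen from close above.

```bash
python3 - <<'E'
from h import *
np.set_printoptions(precision=4,suppress=True)
ims=[]
for yaw,p in((-.148,(.60,-.06,.24)),(np.pi/2-.148,(.60,-.07,.24))):
    o=down(yaw)
    movep(p,o);f=frame("wrist")
    hsv=cv2.cvtColor(f["img"],cv2.COLOR_RGB2HSV)
    b=np.array([.637,-.065,.005]);c=proj(f,b)
    R0=hullmask(f,cyl(b[0],b[1],.005,.0055,.031))
    m=((hsv[...,1]<45)&(hsv[...,2]>60)&R0).astype(np.uint8)
    m=cv2.morphologyEx(m,cv2.MORPH_OPEN,np.ones((3,3)))
    n,l,st,ce=cv2.connectedComponentsWithStats(m);k=1+st[1:,4].argmax()
    h=cv2.convexHull(cv2.findNonZero((l==k).astype(np.uint8)));(x,y),ax,an=cv2.fitEllipse(h)
    print("disc",(x,y),ax,at_z(f,(x,y),.005),"len mm",1000*np.linalg.norm(at_z(f,(x+ax[1]/2,y),.005)-at_z(f,(x-ax[1]/2,y),.005)))
    im=f["img"].copy();cv2.ellipse(im,((x,y),ax,an),(255,0,255),1)
    for q in box(b[0],b[1],-.148,.055,.055,.0345,.0345): cv2.circle(im,tuple(int(t) for t in proj(f,q)),1,(255,255,0),-1)
    x,y=np.clip(c.astype(int),[70,70],[441,313]);ims.append(cv2.resize(im[y-70:y+70,x-70:x+70],(400,400),interpolation=cv2.INTER_CUBIC))
save(dict(img=np.hstack(ims)),"e.png");print(get_state()["clock"])
E
```

```text
disc (284.5006408691406, 164.5283966064453) (37.07551574707031, 37.53110885620117) [ 0.6353 -0.0642  0.005 ] len mm 51.352678026570516
disc (267.92681884765625, 188.44345092773438) (35.31270980834961, 36.68760681152344) [ 0.6352 -0.0641  0.005 ] len mm 51.37889084198832
23.0583
```

View pics/e.png

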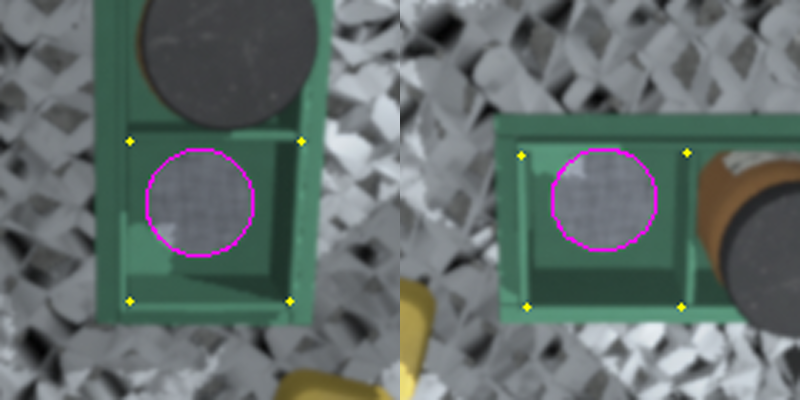

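Both views put the disc at (0.635, −0.064), 51 mm wide, and that agrees with the lid-derived bay. Grasping the jar, closing along the caddy's x.

```bash
python3 - <<'E'
from h import *
np.set_printoptions(precision=4,suppress=True)
o=down(-.148);p=np.array([.557,-.237])
movep((*p,.22),o)
print(move_l((*p,.052),.1,until_force=6));print(get_state()["position"])
grab(50);s=get_state();print(s["finger_gap"],s["grasp_force"],s["contact_force"])
move_l((*p,.09),.08);move_l((*p,.20),.15)
s=get_state();print(s["finger_gap"],s["grasp_force"],s["contact_force"],s["position"],s["clock"])
f=frame("wrist");r=tip_of("wrist","jar")
import pickle;pickle.dump(f,open("g.pkl","wb"))
g=cv2.cvtColor(f["img"],cv2.COLOR_RGB2GRAY)
im=f["img"].copy();zt=s["position"][2]-.052+.094
for q in cyl(s["position"][0],s["position"][1],zt,zt,.032): cv2.circle(im,tuple(int(t) for t in proj(f,q)),1,(255,255,0),-1)
save(dict(img=im),"g.png")
E
```

```text
False
[ 0.5574 -0.2372  0.0526]
0.7030299653042403 53.1994597731682 [-0.3895  0.8793  5.4107]
0.7000522070196935 54.351422445251956 [-0.5967  0.5063 -2.8715] [ 0.5563 -0.2366  0.1988] 27.9333
```

View pics/g.png

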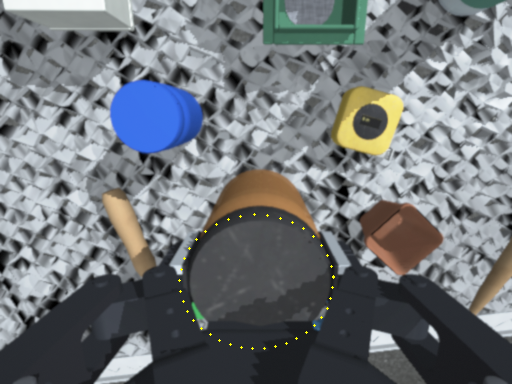

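The jar is held at the cap, with the cap arc from (189,280) over (262,207) to (331,280). It sits about 4 px (2 mm) off the gripper centre along the pads, so I'll measure that exactly.

```bash
python3 - <<'E'
from h import *
import pickle
from scipy.optimize import least_squares
np.set_printoptions(precision=4,suppress=True)
f=pickle.load(open("g.pkl","rb"));P=np.array([.5563,-.2366]);zt=.1988-.0526+.094
hsv=cv2.GaussianBlur(f["img"],(3,3),0).astype(int);amb=hsv[...,0]-hsv[...,2]  # amber: R>>B
c=np.array([261,278]);pts=[]
for a in np.radians(np.arange(-130,-49,3)):
    d=np.array([np.cos(a),np.sin(a)])
    for r in np.arange(50,90,.5):
        x,y=c+r*d
        if amb[int(round(y)),int(round(x))]>35: pts.append((x,y));break
w=np.array([at_z(f,q,zt)[:2] for q in pts])
g=lambda v:np.hypot(*(w-v[:2]).T)-v[2]
r=least_squares(g,[*P,.03],loss="soft_l1",f_scale=.0005);print(len(pts),r.x,np.abs(r.fun).max(),"offset",r.x[:2]-P)
for rr in(.030,.031,.032):
    q=least_squares(lambda v:g([*v,rr]),P,loss="soft_l1",f_scale=.0005).x-P
    R2=np.array([[np.cos(.148),-np.sin(.148)],[np.sin(.148),np.cos(.148)]]);print(rr,R2@q) # in tool axes: closing, pad
E
```

```text
27 [ 0.5588 -0.2281  0.0267] 0.00031752135467278883 offset [0.0025 0.0085]
0.03 [0.0012 0.0053]
0.031 [0.0012 0.0042]
0.032 [0.0012 0.0031]
```

The dark-to-amber edge may be the cap's lower rim, so I'll use the base arc (known radius and height) as the cross-check.

```bash
python3 - <<'E'
from h import *
import pickle
from scipy.optimize import least_squares
np.set_printoptions(precision=4,suppress=True)
f=pickle.load(open("g.pkl","rb"));P=np.array([.5563,-.2366]);zb=.1988-.0526
img=cv2.GaussianBlur(f["img"],(3,3),0).astype(int);amb=img[...,0]-img[...,2]
R2=np.array([[np.cos(.148),-np.sin(.148)],[np.sin(.148),np.cos(.148)]])
pts=[]
for x in range(225,301,3):
    rows=[y for y in range(150,225) if amb[y,x]>35]
    if rows: pts.append((x,rows[0]-.5))
for z in(zb,zb+.003):
    w=np.array([at_z(f,q,z)[:2] for q in pts])
    r=least_squares(lambda v:np.hypot(*(w-v[:2]).T)-v[2],[*P,.032],loss="soft_l1",f_scale=.0005);print("free",r.x)
    for rr in(.031,.032):
        r=least_squares(lambda v:np.hypot(*(w-v).T)-rr,P,loss="soft_l1",f_scale=.0005);print(z,rr,R2@(r.x-P),np.abs(r.fun).max())
# intensity profile on the column through the cap
print(pts[::4]); print(img[165:225:2,262].tolist())
E
```

```text
free [ 0.5579 -0.2365  0.0309]
0.1462 0.031 [0.0016 0.0003] 0.0005481376387937997
0.1462 0.032 [ 0.0015 -0.0009] 0.0008695806890857347
free [ 0.5581 -0.2355  0.0305]
0.1492 0.031 [0.0015 0.0008] 0.0005916115702183956
0.1492 0.032 [ 0.0013 -0.0003] 0.0011166130826358936
[(225, 188.5), (237, 175.5), (249, 170.5), (261, 169.5), (273, 171.5), (285, 177.5), (297, 189.5)]
[[148, 154, 159], [138, 142, 146], [132, 117, 106], [133, 100, 70], [132, 97, 63], [134, 98, 63], [133, 97, 62], [133, 97, 62], [134, 98, 63], [133, 97, 63], [133, 97, 62], [135, 98, 64], [138, 102, 66], [140, 104, 67], [148, 109, 71], [156, 115, 74], [159, 118, 76], [163, 120, 77], [164, 121, 78], [163, 119, 78], [121, 92, 66], [59, 55, 54], [51, 52, 55], [53, 55, 58], [56, 58, 60], [58, 59, 62], [61, 62, 65], [65, 67, 70], [75, 77, 79], [79, 80, 83]]
```

Base arc: about 0 mm offset along the pads and about 1 mm along the closing line, which is inside the 2.5 mm play. Inserting with a force guard.

```bash
python3 - <<'E'
from h import *
np.set_printoptions(precision=4,suppress=True)
c,s_=np.cos(-.148),np.sin(-.148);b=np.array([.6352,-.0645])-.0008*np.array([c,s_])
move_l((*b,.20),.12); s=get_state();e=b-s["position"][:2];print("err",e,s["grasp_force"])
move_l((*b,.125),.1)
hit=move_l((*b,.0535),.03,until_force=6)
s=get_state();print(hit,s["position"],s["contact_force"],s["wrist_torque"],s["finger_gap"],s["grasp_force"],s["clock"])
f=frame("wrist");save(f,"i.png")
E
```

```text
err [0.0002 0.0007] 54.351647576186224
True [ 0.6344 -0.0644  0.0581] [-0.9913  0.7027  5.0013] [0.015  0.0244 0.0304] 0.7010444291495476 55.05450230695715 32.6417
```

View pics/i.png

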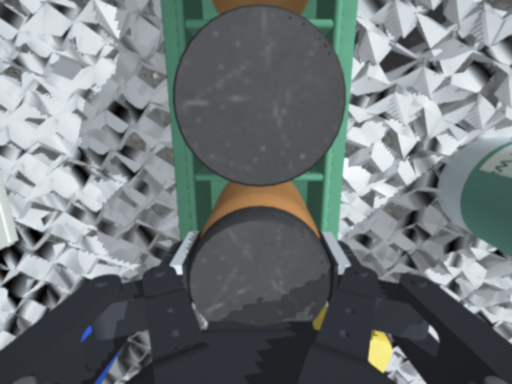

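The jar is in the bay: the held cap at (260,275) has the size expected for the same height as its neighbour at (260,95), and contact came at TCP z 0.058, the predicted floor height. Releasing, withdrawing and checking.

```bash
python3 - <<'E'
from h import *
np.set_printoptions(precision=4,suppress=True)
sleep(.3);let_go();sleep(.2)
p=get_state()["position"];move_l((p[0],p[1],.14),.08);move_l((p[0],p[1],.30),.15)
movep((.50,-.06,.40),down(-.148));sleep(.3)
f=frame("wrist");save(f,"z.png");s=get_state();print(s["contact_force"],s["finger_gap"],s["clock"])
E
```

```text
[1.1157 0.6717 0.3558] 0.9998958721904125 37.0417
```

View pics/z.png

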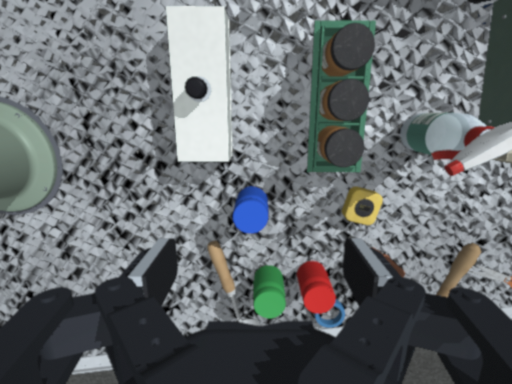

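All three bays are filled with upright jars, caps at (352,45), (348,98) and (343,147). The lid is flat at (200,85), and the bystanders that show are where they were.

```bash
python3 -c "
from cell import *
print(sign_off())"
```

```text
the job is handed in; nothing more can be done
None
```

The job is handed in at about 37 s on the clock: the lid is flat on the bench, knob up, and the feed jar is upright on the floor of the empty bay, released; the tape measure and spray bottle look unmoved in the last picture, where the gripper mostly hides the small pot. The judge returned no verdict.

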